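# Step the vial tray under the sampling needle

## Task

Take a sample from two of the open vials in the tray: first the tall straight one, then the short straight one. For each, slide the tray (it has an upright grip post) until the middle of the vial's mouth is under the needle, then press the needle's head fully down and let it spring back up; lower the needle nowhere else. Keep all four vials seated in the tray, leave the things beside the stage alone, and finish with the short vial still under the raised needle.

Things in the scene. Friction and masses are not known exactly. Their poses are not given: they have to be found in the camera images.
- tray (a point): Centre of the top of the vial tray, a white block 130 x 130 mm, its top 64 mm above the bench, with four round pockets 46 mm wide and 20 mm deep (floor 44 mm above the bench) centred at x, y = +-31 mm from this point. It rides on the x-y stage and never rotates on it. Axes: the stage's own x (away from the robot) and y (left); the stage is fixed, turned by up to 0.25 rad.
- slide_x (a joint): Upper slide of the stage, m. 0 = tray pulled fully out towards the robot (where it starts), grows as the tray goes away from the robot along the stage's own x, stop at 0.12. Moves at about 1.5 N (dry friction) and stays where it is left.
- slide_y (a joint): Lower slide of the stage, m; carries the upper slide and tray sideways. 0 = middle (where it starts), grows to the left along the stage's own y, stops at -0.05 and +0.05. Moves at about 1.5 N and stays where it is left; both slides may be moved together by pushing the post in any level direction.
- grip (a point): Grip point on the axis of the tray's black upright post, 85 mm above the bench; grip from straight above. The post is a cylinder 26 mm in diameter, foot 44 mm and top 110 mm above the bench, on a tongue 40 mm wide, 135 mm from the tray's centre on the robot's side. It moves with the tray. Axes: the stage's own x and y.
- needle_tip (a point): Tip of the upright steel needle, 6 mm in diameter. When raised it is 140 mm above the bench; the beam that guides it lies 182 to 212 mm above the bench and runs to the left (the stage's +y, within 0.06 rad) to a fixed white column, 214 mm high, 180 mm from the needle.
- press_top (a point): Centre of the top of the needle's black round head, 42 mm in diameter, on the needle's axis, 285 mm above the bench when raised. Push it straight down with the closed fingertips.
- needle (a joint): How far the needle is pressed down, m: 0 = raised, 0.06 = fully down (stop). A spring holds it up: about 2.5 N at the start to 5.5 N at the bottom; it springs back when let go.
- tall_vial: Open amber glass vial, straight-sided, 44 mm in diameter and 80 mm high, mouth 38 mm wide. It stands loose in one of the tray's four pockets with 1 mm play. Origin: centre of its underside, z up.
- short_vial: Open amber glass vial, straight-sided, 44 mm in diameter and 50 mm high, mouth 38 mm wide, loose in another pocket. Origin: centre of its underside, z up.
- necked_vial: Open amber glass vial 66 mm high, 44 mm in diameter below, with a neck 26 mm in diameter; not to be sampled. In another pocket. Origin: centre of its underside, z up.
- capped_vial: Amber glass vial 68 mm high, 44 mm in diameter, closed with a cap 38 mm wide; not to be sampled. In another pocket. Origin: centre of its underside, z up.
- reagent_bottle: Bystander: capped amber bottle 72 mm in diameter, 160 mm high, on the bench to the left of the stage. Origin: centre of its underside.
- vial_box: Bystander: open white divided box 120 x 90 x 45 mm on the bench to the right of the stage. Origin: centre of its underside.
- wrench: Bystander: steel wrench 150 mm long, lying on the bench to the right of the stage.

How it is judged:
By the outcome, as a careful person would: the job done as asked, in the order asked, and still so for the second after the job is handed in, with the robot touching nothing.
It also fails if it takes over 70 s, if anything falls off the work surface, if the arm or the gripper's body presses on something with over 40 N, if the wrist force passes 120 N, or if a joint passes its speed limit or range.

## Robot

A 7-joint arm with a two-finger parallel gripper is mounted at the origin on the work surface. World frame = base frame: x ahead of the robot, y to its left, z up, the work surface at z = 0. Lengths are in mm, angles in rad, forces in N, time in s.
With the tool pointing down it reaches from about 400 to 850 mm from the base axis. Payload 4.4 kg.
Tool frame: the origin (TCP) lies at the very end of the fingers, on their centre line; the grasp point (between the pads) lies 19 mm behind it (pinch_z is the distance from the TCP to the grasp point, in mm); z points along the fingers, x is the direction in which the jaws open and shut, and the axes are right-handed (so a half turn about z gives the same grasp; the last joint's range is limited). The gripper opens to 94 mm and grips with 3 to 60 N. Pads are 16 mm wide; open, the fingers measure 119 mm over their backs; the gripper's body (75 mm by 177 mm) begins 78 mm behind the grasp point.
Start: joints at [-1.223, 0.628, 0.038, 1.517, -0.027, 0.996, -0.02], TCP at [261.336, 595.165, 180.078] pointing down, gripper open.
Joint ranges: [-3.06, 3.06], [-0.37, 2.12], [-1.25, 1.32], [0.18, 2.47], [-1.1, 4.24], [0.23, 1.98], [-2.94, 2.94]. Speed limits (rad/s): [2.57, 2.57, 3.14, 3.14, 3.14, 3.14, 3.14].

## Interface

Orientations are given as a unit quaternion [w, x, y, z].
In Python, from cell import * gives the robot as it stands.
- The arm moves only by the shell command python3 -m jog 'ROWS' [FORCE]. ROWS is JSON, a list of rows, each a list of 3 entries, a list of its own where there are three numbers: the shift along the tool's x, y, z in m, then the turn, a rotation vector about the tool's x, y, z in degrees, then the finger opening in m, from 0 to 0.094. A call has 1 to 10 rows; each row is the pose to reach, as a shift and turn from the pose commanded when the call began, along the tool's axes at that moment; what a row does not reach only later rows make up. A row lasts 1/8 s, in which the tool goes at most 62.5 mm and 10.7 degrees, less where a joint would pass 70% of its speed; a pose out of reach is approached as far as the arm can. A call with a gripper value outside its range is refused whole. The fingers move at their own pace and stop on an object; FORCE is the grip in N (left out, the last holds). Time passes only in rows, so rows that repeat a pose let the fingers close. It gives the time, the measured TCP pose, the force and the opening at its end, in the units of the state.
- state(): the state, without advancing time (a new reading comes with each control period).
- snapshot(name): name is "scene" or "top"; returns (picture, depth): 420x560x3 uint8, red, green, blue; 420x560 float32, mm along the optical axis (not along the pixel's ray), 0 where there is no reading.
- camera_model(name): a dict with "mtx" (3x3 intrinsics, pixels), "xyz" and "attitude" of the camera in the world. Camera axes: x right, y up, looking along -z (the intrinsics and any distortion apply to the point x, -y, -z); pixel columns grow to the right and rows downward; lengths in mm; the calibration is good to about 2 mm. A picture is of the moment at which its call begins. camera_model takes no time and is no camera call.
- hand_in(): hands the job in, once; it reports no verdict.
The state is a dict: "time_s": time; "qpos": joint angles; "qvel": joint speeds; "tau": joint torques, N m; "tcp_pos": TCP position; "tool_rot": TCP orientation; "wrist_force": force on the tool from outside, world axes, zero at the start; "moment": the same for the moment, N m; "finger_gap": opening from 0.0 (shut) to 1.0 (fully open).
Only numpy, scipy, OpenCV 4.12 (cv2) and the standard library are available. Lean on these libraries where they do the work, as an engineer would, in place of code of your own. Each camera call takes 0.05 s, during which the arm holds its last target. There are 200 camera calls.

## Working session

There is one attempt and no reset: what is moved stays moved. The work goes in short steps, Python scripts to look and compute and a shell command to move; the robot and the scene stay as the last step left them, time stands still between calls to the robot, and variables do not carry over. Pictures are saved under pics/ and viewed, about 8 in all and at most 12, crops included, and the job is handed in when it is done.

```bash
mkdir -p pics; ls; python3 - <<'E'
from cell import *
import cv2,numpy as np
for n in("scene","top"):
    p,d=snapshot(n); cv2.imwrite(f"pics/{n}0.png",p[:,:,::-1]); np.save(f"pics/{n}0.npy",d); np.save(f"pics/{n}0rgb.npy",p)
    print(camera_model(n))
print(state())
E
```

```text
pics
{'mtx': array([[445.85803728,   0.        , 277.84590771],
       [  0.        , 445.85803728, 218.5219284 ],
       [  0.        ,   0.        ,   1.        ]]), 'xyz': array([1369.35332715, -378.86167293,  803.97712577]), 'attitude': array([0.75416785, 0.38073066, 0.25324589, 0.47131893])}
{'mtx': array([[451.92044862,   0.        , 280.24346807],
       [  0.        , 451.92044862, 209.55280975],
       [  0.        ,   0.        ,   1.        ]]), 'xyz': array([ 423.17561378,    8.57044253, 1500.61923287]), 'attitude': array([ 0.70925588,  0.04054813, -0.04852336, -0.70210927])}
{'time_s': 0.1, 'qpos': array([-1.22280123,  0.62924026,  0.03846755,  1.51825568, -0.02698537,
        0.99631124, -0.02000216]), 'qvel': array([-0.00049291, -0.00100876,  0.00060562, -0.00303385,  0.00076432,
       -0.00050605, -0.00072998]), 'tau': array([ 2.58354288e-03, -5.50787973e+01,  1.14707731e+00, -1.87116283e+01,
       -5.21674706e-02,  1.92207011e-02,  4.92828758e-05]), 'tcp_pos': array([261.08804149, 594.55710325, 179.25915601]), 'tool_rot': array([ 4.81025778e-04,  8.37286486e-01,  5.46763771e-01, -6.98344400e-04]), 'wrist_force': array([-0.71264202,  0.86384923, -0.38295553]), 'moment': array([-0.001237  , -0.02932445, -0.00071299]), 'finger_gap': 1.0011962615456274}
```

View pics/top0.png

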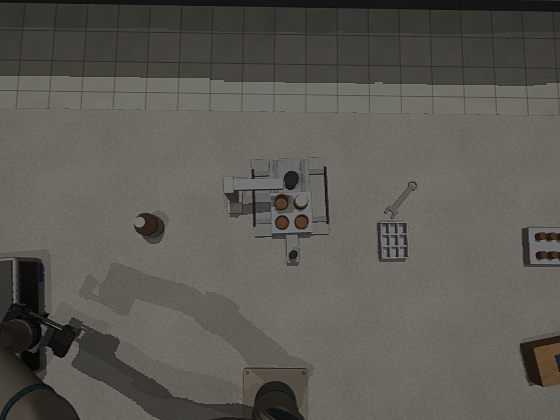

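View pics/scene0.png

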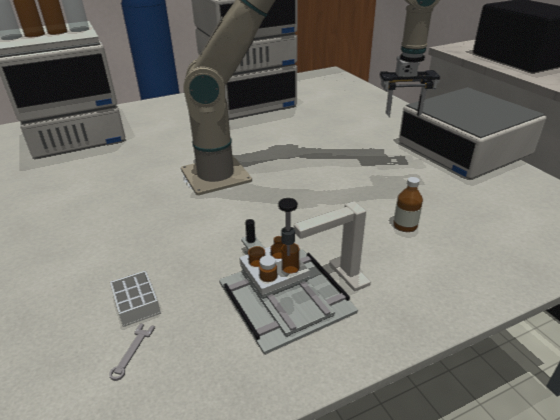

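The top view shows the tray at about (291,212), the post at (293,256), the needle head at (291,179) and the column at (232,190). In the scene view the needle head is at (288,205) and the post at (250,230). I'll enlarge both and compute positions.

```bash
cat > h.py <<'E'
import numpy as np,cv2
from cell import *
from scipy.spatial.transform import Rotation as R
def rot(n):
    m=camera_model(n); q=m["attitude"]; return m["mtx"],m["xyz"],R.from_quat(q,scalar_first=True).as_matrix()
def pt(n,u,v,z=None,d=None):
    K,c,A=rot(n); r=A@np.array([(u-K[0,2])/K[0,0],-(v-K[1,2])/K[1,1],-1.])
    return c+r*(d if d is not None else (z-c[2])/r[2])
def pix(n,P):
    K,c,A=rot(n); p=(np.atleast_2d(P)-c)@A
    return np.c_[K[0,2]+K[0,0]*p[:,0]/-p[:,2],K[1,2]+K[1,1]*p[:,1]/p[:,2]]
def cloud(n,d):
    K,c,A=rot(n); v,u=np.mgrid[:d.shape[0],:d.shape[1]]
    r=np.stack([(u-K[0,2])/K[0,0],-(v-K[1,2])/K[1,1],-np.ones_like(d)],-1)@A.T
    return c+r*d[...,None]
E
python3 - <<'E'
from h import *
a=cv2.imread("pics/top0.png")[150:275,215:340]; b=cv2.imread("pics/scene0.png")[190:345,210:380]
a=cv2.resize(a,(400,400),interpolation=cv2.INTER_CUBIC);b=cv2.resize(b,(400,365),interpolation=cv2.INTER_CUBIC)
o=np.zeros((400,800,3),np.uint8);o[:,:400]=a;o[:365,400:]=b
cv2.imwrite("pics/c0.png",cv2.convertScaleAbs(o,alpha=1.6))
d=np.load("pics/top0.npy");P=cloud("top",d);Z=P[...,2]
print("noise bench",Z[300:310,330:340].mean(),Z[300:310,330:340].std())
np.set_printoptions(linewidth=250,suppress=True,precision=0)
print(Z[164:268:2,262:334:2].astype(int))
E
```

```text
noise bench 15.535485034031597 149.2898980196283
[[  8  16  14 ...   0   0   0]
 [ 15  11  13 ...  -3  -2   1]
 [ 10  11   8 ...   3  -3   5]
 ...
 [ -1   3   3 ...   0   2   0]
 [ -6   0   0 ...   0   0   2]
 [  0 -10  -3 ...   0   1  -1]]
```

View pics/c0.png

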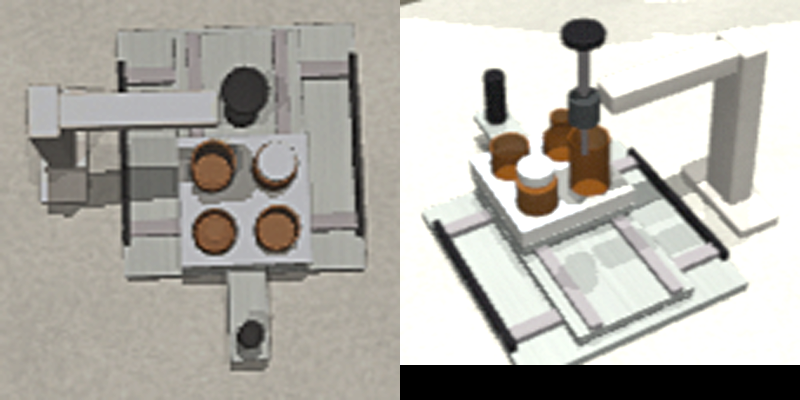

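Enlarged view: the tall vial is in the far-left pocket, the capped one far-right. The short one looks near-right (510,155 in the scene crop) and the necked one near-left (565,135). I'll check this with depth.

```bash
python3 - <<'E'
from h import *
np.set_printoptions(suppress=True,precision=1)
def comp(m):
    n,l,s,c=cv2.connectedComponentsWithStats(m.astype(np.uint8)); 
    return [(tuple(np.round(c[i],1)),s[i,4],l==i) for i in range(1,n) if s[i,4]>8]
for n,box in (("top",(150,275,215,340)),("scene",(190,345,210,380))):
    d=np.load(f"pics/{n}0.npy");rgb=np.load(f"pics/{n}0rgb.npy").astype(int);P=cloud(n,d)
    M=np.zeros(d.shape,bool);M[box[0]:box[1],box[2]:box[3]]=1
    Z=P[...,2]; val=d>0
    for lab,lo,hi in(("head",262,300),("beamtop",200,225),("posttop",100,120) ,("tray",58,70)):
        for c,a,m in comp(M&val&(Z>lo)&(Z<hi)):
            if a>14:
                q=P[m]; print(n,lab,c,a,"median",np.median(q,0), "rgb",rgb[m].mean(0))
    hsv=cv2.cvtColor(rgb.astype(np.uint8),cv2.COLOR_RGB2HSV)
    am=M&(hsv[...,1]>110)&(hsv[...,0]<20)
    for c,a,m in comp(am):
        q=P[m&val]; print(n,"amber",c,a,"zpct",np.percentile(q[:,2],[5,25,50,75,90,97]),"xy",q.mean(0))
    for c,a,m in comp(M&(rgb.max(2)<60)):
        q=P[m&val]; print(n,"black",c,a,"zpct",np.percentile(q[:,2],[5,50,90]),q.mean(0))
E
```

```text
top head (np.float64(291.2), np.float64(178.0)) 178 median [664.6 -33.1 284.9] rgb [32.9 32.  31.3]
top beamtop (np.float64(251.2), np.float64(184.0)) 741 median [660.2  82.8 212.3] rgb [108.6 108.1 108. ]
top beamtop (np.float64(289.5), np.float64(186.3)) 29 median [655.6 -30.2 210.2] rgb [28.  27.7 26.8]
top posttop (np.float64(301.1), np.float64(200.3)) 118 median [629.5 -70.5 111.4] rgb [109.7 109.2 110.1]
top posttop (np.float64(281.9), np.float64(220.6)) 26 median [565.7 -12.1 109.3] rgb [79.7 54.8 37.2]
top posttop (np.float64(293.5), np.float64(253.9)) 56 median [462.6 -49.5 110. ] rgb [36.4 35.4 34.2]
top tray (np.float64(291.3), np.float64(213.2)) 907 median [595.3 -41.8  64. ] rgb [101.8 101.5 101.8]
top amber (np.float64(280.8), np.float64(202.2)) 137 zpct [ 45.4  49.5  54.2 120.5 124.6 127.6] xy [626.8  -8.2  79.3]
top amber (np.float64(298.9), np.float64(204.9)) 22 zpct [73.2 87.7 90.5 92.5 93.7 97.2] xy [617.8 -65.1  88.5]
top amber (np.float64(281.5), np.float64(221.9)) 133 zpct [ 46.3  78.5  85.   93.7 109.2 111.3] xy [563.7 -11.1  82.4]
top amber (np.float64(300.9),
[... 2800 characters left out ...]
3 -80.2  82.9]
scene black (np.float64(287.9), np.float64(234.6)) 759 zpct [ 88.4 200.1 285.7] [656.5 -32.4 189. ]
scene black (np.float64(250.0), np.float64(230.8)) 177 zpct [ 52.4  86.7 110. ] [470.8 -54.6  84.9]
scene black (np.float64(271.8), np.float64(251.7)) 13 zpct [71.6 80.6 82.4] [569.4 -35.9  78.7]
scene black (np.float64(327.7), np.float64(276.3)) 240 zpct [15.5 23.3 25.9] [658.2  76.8  22.4]
scene black (np.float64(253.0), np.float64(258.1)) 42 zpct [74.3 88.1 93.5] [579.1 -91.1  86.1]
scene black (np.float64(267.8), np.float64(276.0)) 118 zpct [67.  77.4 88. ] [645.4 -81.4  77.5]
scene black (np.float64(241.4), np.float64(312.1)) 296 zpct [13.8 24.1 26.3] [ 673.1 -164.5   22.6]
```

```bash
cat >> h.py <<'E'
def tray_fit(n,d,box=(150,275,215,340)):
    P=cloud(n,d);Z=P[...,2];M=np.zeros(d.shape,np.uint8)
    M[box[0]:box[1],box[2]:box[3]]=((Z>59)&(Z<69)&(d>0))[box[0]:box[1],box[2]:box[3]]
    k,l,s,c=cv2.connectedComponentsWithStats(M);i=1+s[1:,4].argmax()
    v,u=np.nonzero(l==i); pts=np.array([pt(n,a,b,z=64)[:2] for a,b in zip(u,v)],np.float32)
    return cv2.minAreaRect(pts)
def disc(n,d,z,lo,hi,box,):
    P=cloud(n,d);Z=P[...,2];M=np.zeros(d.shape,np.uint8)
    M[box[0]:box[1],box[2]:box[3]]=((Z>lo)&(Z<hi)&(d>0))[box[0]:box[1],box[2]:box[3]]
    k,l,s,c=cv2.connectedComponentsWithStats(M);i=1+s[1:,4].argmax();v,u=np.nonzero(l==i)
    pts=np.array([pt(n,a,b,z=z)[:2] for a,b in zip(u,v)],np.float32)
    return pts.mean(0),cv2.minEnclosingCircle(pts),len(u)
E
python3 - <<'E'
from h import *
for n,hb,pb in(("top",(165,195,275,305),(245,265,283,303)),("scene",(195,216,275,300),(210,245,240,258))):
    d=np.load(f"pics/{n}0.npy")
    print(n,tray_fit(n,d,(150,275,215,340) if n=="top" else (190,345,210,330)))
    print(" head",disc(n,d,285,278,292,hb)); print(" post",disc(n,d,110,104,116,pb))
d=np.load("pics/top0.npy");P=cloud("top",d)
# stage yaw from beam top points and black rails
Z=P[...,2];m=np.zeros(d.shape,bool);m[170:200,225:280]=1
q=P[m&(Z>205)&(Z<220)][:,:2].astype(np.float32);print("beam",cv2.minAreaRect(q))
rgb=np.load("pics/top0rgb.npy");
for b in((165,238,320,332),):
    mm=np.zeros(d.shape,bool);mm[b[0]:b[1],b[2]:b[3]]=1;mm&=(rgb.max(2)<60)
    v,u=np.nonzero(mm);pp=np.array([pt("top",a,c,z=24)[:2] for a,c in zip(u,v)],np.float32)
    l=cv2.fitLine(pp,cv2.DIST_HUBER,0,.01,.01).ravel();print("rail yaw",np.arctan(l[1]/l[0]))
# vial mouths: ring points
for nm,z,b in(("tall",124,(190,213,270,292)),("short",94,(211,232,290,312))):
    print(nm,disc("top",d,z,z-7,z+7,b))
E
```

```text
top ((597.5752563476562, -41.93651580810547), (130.6380615234375, 129.4251708984375), 2.750774383544922)
 head (array([664.6646  , -33.496956], dtype=float32), ((664.6652221679688, -33.66861343383789), 20.407548904418945), 177)
 post (array([463.01987 , -48.344975], dtype=float32), ((462.98724365234375, -48.385799407958984), 12.67756462097168), 54)
scene ((599.3397216796875, -46.296165466308594), (137.84352111816406, 132.57322692871094), 2.7607011795043945)
 head (array([669.9951  , -39.993263], dtype=float32), ((670.7278442382812, -39.7982292175293), 25.414520263671875), 217)
 post (array([465.45364 , -53.160908], dtype=float32), ((465.5028076171875, -52.52811813354492), 15.604734420776367), 56)
beam ((659.56884765625, 77.20600128173828), (50.055049896240234, 156.48800659179688), 0.8910765051841736)
rail yaw 0.042433504
tall (array([626.6055  ,  -9.581068], dtype=float32), ((626.5199584960938, -9.181441307067871), 22.057466506958008), 50)
short (array([568.1091 , -73.65538], dtype=float32), ((568.0569458007812, -74.27169036865234), 21.905710220336914), 45)
```

Identification confirmed by rim heights: tall far-left at 124 mm, short near-right at 94 mm. Stage yaw is 0.048 rad. The slides needed are about (36.6, -25.8) for the tall vial and (98.4, 36.1) for the short one. I'll move towards the post, turning the jaws to the stage's y.

```bash
python3 -m jog '[[[-0.036,0.032,0],[0,0,-2.6],0.094],[[-0.073,0.0635,0],[0,0,-5.3],0.094],[[-0.109,0.095,0],[0,0,-7.9],0.094],[[-0.146,0.127,0],[0,0,-10.6],0.094],[[-0.182,0.159,0],[0,0,-13.2],0.094],[[-0.218,0.1905,0],[0,0,-15.8],0.094],[[-0.255,0.222,0],[0,0,-18.5],0.094],[[-0.291,0.254,0],[0,0,-21.1],0.094],[[-0.328,0.286,0],[0,0,-23.8],0.094],[[-0.364,0.3175,0],[0,0,-26.4],0.094]]' 20
cat >> h.py <<'E'
def go(x,y,z,yaw=0.048):
    s=state();T=R.from_quat(s["tool_rot"],scalar_first=True);D=R.from_matrix(np.array([[-np.sin(yaw),np.cos(yaw),0],[np.cos(yaw),np.sin(yaw),0],[0,0,-1.]]).T)
    print("shift mm",np.round(T.inv().apply(np.array([x,y,z])-s["tcp_pos"]),1),"turn deg",np.round((T.inv()*D).as_rotvec(degrees=True),2),"F",np.round(s["wrist_force"],1),"tcp",np.round(s["tcp_pos"],1),"t",s["time_s"])
E
python3 -c "
from h import *
go(463.3,-50.3,180)"
```

```text
time_s: 1.35
tcp_pos: [405.9, 132.6, 180.0]
tool_rot: [-0.0, 0.69, 0.724, -0.0]
wrist_force: [0.2, -0.1, 0.3]
finger_gap: 1.001
shift mm [-185.5   48.5   -0. ] turn deg [-0.    0.    0.03] F [ 0.2 -0.1  0.3] tcp [405.9 132.6 180. ] t 1.35
```

```bash
python3 -m jog '[[[-0.046,0.012,0],[0,0,0],0.094],[[-0.093,0.024,0],[0,0,0],0.094],[[-0.139,0.036,0],[0,0,0],0.094],[[-0.1855,0.0485,0],[0,0,0],0.094],[[-0.1855,0.0485,0],[0,0,0],0.094],[[-0.1855,0.0485,0.04],[0,0,0],0.094],[[-0.1855,0.0485,0.08],[0,0,0],0.094],[[-0.1855,0.0485,0.114],[0,0,0],0.094],[[-0.1855,0.0485,0.114],[0,0,0],0.094]]' 20
python3 - <<'E'
from h import *
go(463.3,-50.3,66)
p,d=snapshot("scene");cv2.imwrite("pics/s1.png",cv2.convertScaleAbs(cv2.resize(p[150:350,150:400,::-1],(750,600),interpolation=cv2.INTER_CUBIC),alpha=1.5))
E
```

```text
time_s: 2.48
tcp_pos: [460.4, -47.5, 64.3]
tool_rot: [-0.002, 0.69, 0.724, -0.002]
wrist_force: [0.8, -1.4, 0.5]
finger_gap: 0.995
shift mm [-3.   2.8 -1.7] turn deg [-0.33 -0.07  0.02] F [ 0.8 -1.4  0.5] tcp [460.4 -47.5  64.3] t 2.475
```

View pics/s1.png

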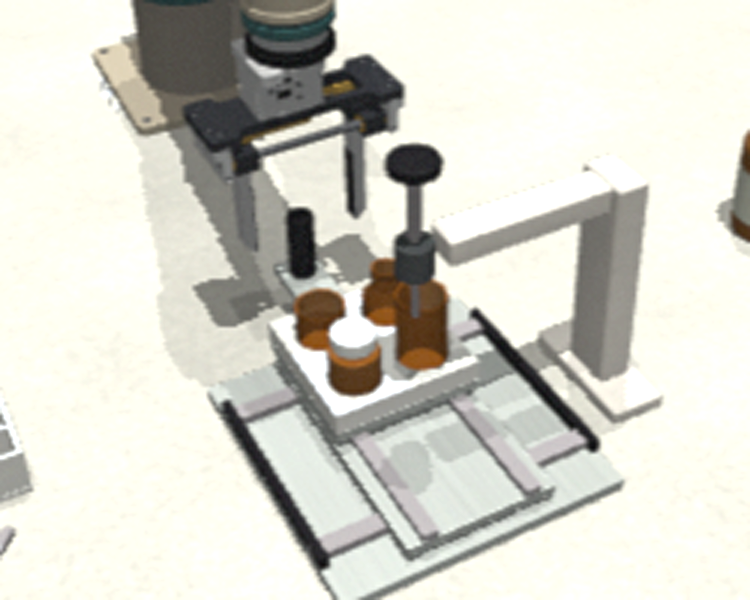

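The fingers straddle the post sideways (tips at crop (245,245) and (355,210), post at (300,240)), but they look nearer the robot or higher than expected. I'll compare with the projection.

```bash
python3 - <<'E'
from h import *
s=state();T=R.from_quat(s["tool_rot"],scalar_first=True);t=s["tcp_pos"]
go(463.3,-50.3,66)
for o in(-55,0,55):
    print(o,(pix("scene",t+T.apply([o,0,0]))-[150,150])*3)
print("post foot/top",(pix("scene",[[463.3,-50.3,44],[463.3,-50.3,110]])-[150,150])*3)
for n in("top","scene"):
    p,d=snapshot(n);P=cloud(n,d);print(n)
    m=(P[...,0]>400)&(P[...,0]<520)&(P[...,1]>-150)&(P[...,1]<50)&(d>0)
    if n=="scene":
        for lo in range(40,160,10):
            for a,b in((-150,-80),(-80,-25),(-25,40)):
                q=P[m&(P[...,2]>lo)&(P[...,2]<lo+10)&(P[...,1]>a)&(P[...,1]<b)]
                if len(q)>3: print(lo,np.round(np.median(q,0)),len(q))
    cv2.imwrite(f"pics/{n}2.png",p[:,:,::-1])
E
```

```text
shift mm [-2.6  1.3 -0.3] turn deg [-0.15 -0.04  0.01] F [ 0.9 -0.2  0.6] tcp [461.8 -47.8  65.7] t 2.525
-55 [[248.75843485 270.70395281]]
0 [[304.51946976 251.95871275]]
55 [[358.43842099 233.83272771]]
post foot/top [[303.9515805  272.3743357 ]
 [299.65356216 213.98761248]]
top
scene
40 [474. -58.  45.] 130
50 [471. -59.  56.] 26
60 [471. -56.  64.] 26
70 [472. -54.  76.] 28
80 [471. -57.  85.] 31
90 [475. -99.  98.] 4
90 [473. -59.  95.] 29
90 [461.  -1.  97.] 8
100 [ 473. -103.  107.] 20
100 [470. -53. 108.] 45
100 [469.  -0. 106.] 22
110 [ 472. -104.  115.] 20
110 [462. -54. 111.] 23
110 [468.   0. 115.] 20
120 [ 473. -106.  125.] 20
120 [467.   2. 125.] 25
130 [ 473. -105.  136.] 21
130 [467.   1. 136.] 20
140 [ 472. -106.  146.] 21
140 [467.   1. 145.] 22
150 [ 472. -105.  155.] 22
150 [468.   0. 156.] 23
```

```bash
python3 - <<'E'
from h import *
go(463.3,-50.3,66)
p,d=snapshot("scene");P=cloud("scene",d)
for n in [0]:
    m=(P[...,0]>400)&(P[...,0]<540)&(P[...,1]>-160)&(P[...,1]<60)&(d>0)
    for lo in range(80,260,10):
        q=P[m&(P[...,2]>lo)&(P[...,2]<lo+10)]
        if len(q)>3: print(lo,len(q),"x",np.round(np.percentile(q[:,0],[3,50,97])),"y",np.round(np.percentile(q[:,1],[3,20,50,80,97])))
cv2.imwrite("pics/s3.png",cv2.convertScaleAbs(cv2.resize(p[130:260,190:320,::-1],(600,600),interpolation=cv2.INTER_CUBIC),alpha=1.5))
E
```

```text
shift mm [-2.  -0.4  1.1] turn deg [ 0.09 -0.01 -0.02] F [-0.7  0.9  0.5] tcp [463.6 -48.3  67.1] t 2.625
80 27 x [463. 471. 477.] y [-65. -62. -55. -47. -42.]
90 45 x [456. 471. 477.] y [-99. -64. -57. -41.   1.]
100 80 x [454. 470. 476.] y [-108.  -97.  -55.   -2.    7.]
110 66 x [453. 468. 476.] y [-108.  -99.  -50.   -0.    8.]
120 45 x [457. 470. 476.] y [-109. -107.  -98.    2.    9.]
130 41 x [458. 470. 477.] y [-109. -108.  -98.    1.   10.]
140 45 x [457. 470. 476.] y [-109. -107.   -3.    4.   10.]
150 40 x [452. 469. 477.] y [-109. -105.   -3.    2.    9.]
160 47 x [450. 469. 477.] y [-109. -106.   -2.    2.    7.]
170 37 x [452. 469. 476.] y [-109. -105.   -2.    2.    8.]
180 9 x [456. 471. 472.] y [-1. -1. -0.  3.  5.]
190 75 x [439. 492. 501.] y [-131. -129. -107.   16.   29.]
200 224 x [458. 491. 500.] y [-129. -105.  -46.    0.   28.]
210 202 x [445. 488. 501.] y [-135. -113.  -50.   12.   32.]
220 228 x [443. 485. 500.] y [-138. -109.  -33.    9.   33.]
230 598 x [434. 474. 498.] y [-136. -121.  -81.   17.   35.]
240 112 x [452. 482. 487.] y [-90. -86. -65. -47. -34.]
250 103 x [453. 482. 486.] y [-90. -88. -68. -46. -33.]
```

View pics/s3.png

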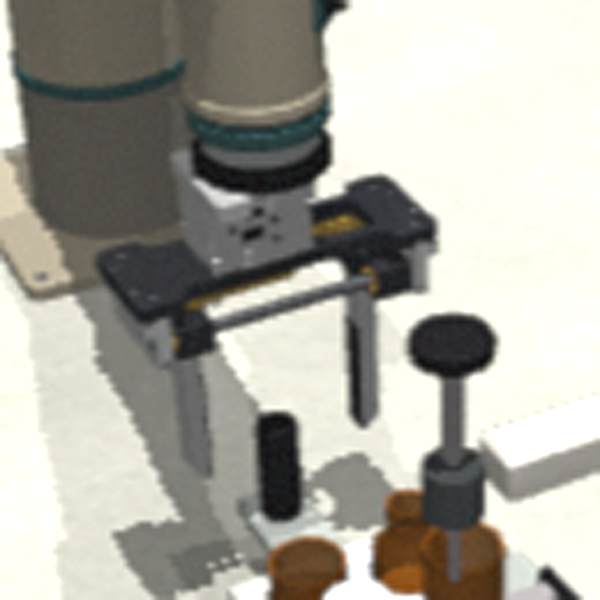

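The fingertips appear at z≈94 although the state says 67. I'll check whether the start pictures show the same offset.

```bash
python3 - <<'E'
from h import *
d=np.load("pics/scene0.npy");P=cloud("scene",d)
m=(P[...,0]>180)&(P[...,0]<340)&(P[...,1]>500)&(P[...,1]<700)&(d>0)
for lo in range(160,320,10):
    q=P[m&(P[...,2]>lo)&(P[...,2]<lo+10)]
    if len(q)>2: print(lo,len(q),np.round(np.median(q,0)))
s=state();print(s["tcp_pos"],s["qpos"],s["time_s"])
d=snapshot("scene")[1];P=cloud("scene",d)
m=(P[...,0]>440)&(P[...,0]<490)&(d>0)&(P[...,2]>80)&(P[...,2]<150)
for a,b in((-115,-85),(-15,15)):
    q=P[m&(P[...,1]>a)&(P[...,1]<b)];print("lowest",np.sort(q[:,2])[:8].round(1))
m=(P[...,0]>430)&(P[...,0]<520)&(P[...,1]>-150)&(P[...,1]<50)&(P[...,2]<300)
v,u=np.nonzero(m&(P[...,2]>225)); 
E
```

```text
200 9 [283. 635. 208.]
210 27 [274. 634. 216.]
220 24 [276. 633. 226.]
230 33 [253. 551. 235.]
240 32 [273. 632. 246.]
250 32 [276. 634. 255.]
260 29 [272. 634. 266.]
270 34 [274. 634. 274.]
280 30 [276. 634. 286.]
290 27 [273. 635. 295.]
300 45 [266. 533. 307.]
310 187 [276. 607. 316.]
[463.8422914  -48.44655058  67.34948362] [ 0.04218814  0.55626614  0.00265316  2.126133   -0.0035882   0.4568937
  1.66585911] 2.675
lowest [ 94.2  95.4  96.6 100.5 100.6 100.6 102.4 103.2]
lowest [95.  95.1 95.8 96.7 97.4 97.6 98.5 99.5]
```

The offset is the same at the start: the real fingertips sit about 27 mm above the reported TCP. I'll correct for it. Going down 21 mm (reported z ≈ 46) is safe under either reading, since the tongue top is at 44. Then I'll close.

```bash
python3 -m jog '[[[-0.001,0,0.01],[0,0,0],0.094],[[-0.001,0,0.021],[0,0,0],0.094],[[-0.001,0,0.021],[0,0,0],0.094]]'
python3 -m jog '[[[0,0,0],[0,0,0],0.06],[[0,0,0],[0,0,0],0.04],[[0,0,0],[0,0,0],0.01],[[0,0,0],[0,0,0],0.01],[[0,0,0],[0,0,0],0.01],[[0,0,0],[0,0,0],0.01],[[0,0,0],[0,0,0],0.01]]' 20
python3 - <<'E'
from h import *
go(463.3,-50.3,46)
d=snapshot("scene")[1];P=cloud("scene",d)
m=(P[...,0]>440)&(P[...,0]<490)&(d>0)&(P[...,2]>48)&(P[...,2]<150)
for a,b in((-90,-66),(-38,-15)):
    q=P[m&(P[...,1]>a)&(P[...,1]<b)];print("lowest",np.sort(q[:,2])[:8].round(1))
p,d=snapshot("top"); print(tray_fit("top",d))
E
```

```text
time_s: 3.1
tcp_pos: [461.9, -49.8, 44.1]
tool_rot: [-0.001, 0.69, 0.723, -0.001]
wrist_force: [0.1, -0.5, 0.0]
finger_gap: 1.002
time_s: 3.98
tcp_pos: [462.9, -50.0, 45.1]
tool_rot: [0.0, 0.69, 0.723, -0.0]
wrist_force: [0.2, -3.8, -0.0]
finger_gap: 0.292
shift mm [-0.3  0.4 -0.9] turn deg [-0.    0.01 -0.06] F [ 0.2 -3.8 -0. ] tcp [462.9 -50.   45.1] t 3.975
lowest [75.4 77.2 77.9 78.9 81.1 81.4 81.5 81.7]
lowest [48.3 48.9 71.8 73.9 74.1 75.  75.3 76.7]
((597.6216430664062, -40.628623962402344), (130.42466735839844, 129.89735412597656), 2.798001766204834)
```

```bash
python3 -m jog '[[[-0.004,0.005,0],[0,0,0],0.01],[[-0.009,0.012,0],[0,0,0],0.01],[[-0.015,0.020,0],[0,0,0],0.01],[[-0.021,0.028,0],[0,0,0],0.01],[[-0.025,0.034,0],[0,0,0],0.01],[[-0.027,0.0363,0],[0,0,0],0.01],[[-0.027,0.0363,0],[0,0,0],0.01],[[-0.027,0.0363,0],[0,0,0],0.01],[[-0.027,0.0363,0],[0,0,0],0.01]]'
python3 - <<'E'
from h import *
p,d=snapshot("top"); c=tray_fit("top",d);print(c)
P=cloud("top",d);m=np.zeros(d.shape,bool);m[160:270,265:330]=1
Y=0.048;ex=np.array([np.cos(Y),np.sin(Y)]);ey=np.array([-ex[1],ex[0]])
tall=np.array(c[0])+31*ex+31*ey;e=np.array([664.67,-33.55])-tall
print("tall err stage x,y",e@ex,e@ey); go(0,0,0)
p,d=snapshot("scene")
a=cv2.resize(p[185:300,225:340,::-1],(600,600),interpolation=cv2.INTER_CUBIC)
cv2.imwrite("pics/s4.png",cv2.convertScaleAbs(a,alpha=1.5))
E
```

```text
time_s: 5.2
tcp_pos: [501.1, -75.6, 45.1]
tool_rot: [0.001, 0.69, 0.723, 0.0]
wrist_force: [1.2, -1.4, -0.9]
finger_gap: 0.271
((635.5399780273438, -66.09104919433594), (130.91799926757812, 129.9054718017578), 2.7565343379974365)
tall err stage x,y -0.3421587362541021 0.10586491069792063
shift mm [  98.8 -496.9   44.5] turn deg [ 0.06  0.03 -0.07] F [ 1.8 -1.7 -1.5] tcp [500.9 -75.5  45.1] t 5.25
```

View pics/s4.png

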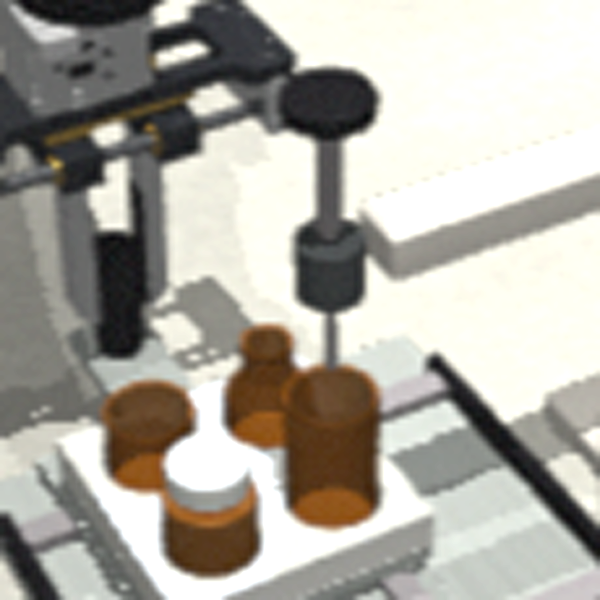

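The needle tip (crop 330,365) is over the tall vial's mouth (centre 333,397). I'll release, lift, and recheck both views with the calibration.

```bash
python3 -m jog '[[[0,0,0],[0,0,0],0.06],[[0,0,0],[0,0,0],0.094],[[0,0,0],[0,0,0],0.094],[[0,0,0],[0,0,0],0.094],[[0,0,-0.03],[0,0,0],0.094],[[0,0,-0.08],[0,0,0],0.094],[[0,0,-0.14],[0,0,0],0.094],[[0,0,-0.2],[0,0,0],0.05],[[0,0,-0.26],[0,0,0],0],[[0,0,-0.26],[0,0,0],0]]'
cat >> h.py <<'E'
Y=0.048;ex=np.array([np.cos(Y),np.sin(Y)]);ey=np.array([-ex[1],ex[0]])
def check(a,b,ht,name):
    p,d=snapshot("top");c=tray_fit("top",d);hd=disc("top",d,285,278,292,(165,195,275,305))
    v=np.array(c[0])+a*31*ex+b*31*ey;e=np.array([664.67,-33.55])-v
    print("tray",c,"head",hd[1],"err stage",e@ex,e@ey)
    p,d=snapshot("scene");im=cv2.resize(p[200:290,245:335,::-1],(600,600),interpolation=cv2.INTER_CUBIC);im=cv2.convertScaleAbs(im,alpha=1.5)
    f=lambda P:((pix("scene",P)-[245,200]+.5)*600/90)
    o=np.array([1,-4]);t=np.linspace(0,2*np.pi,60)
    for r in(19,2):
        cv2.polylines(im,[f(np.c_[v[0]+o[0]+r*np.cos(t),v[1]+o[1]+r*np.sin(t),0*t+44+ht]).astype(int)],True,(0,255,0),1)
    n=np.array([664.67,-33.55])+o
    q=f([[*n,182],[*n,140],[*n,44+ht]]).astype(int);cv2.line(im,q[0].tolist(),q[1].tolist(),(255,0,255),1);cv2.circle(im,q[2].tolist(),4,(0,0,255),-1)
    cv2.imwrite(f"pics/{name}.png",im)
E
python3 -c "
from h import *
go(664.7,-35,270)
check(1,1,80,'s5')"
```

```text
time_s: 6.55
tcp_pos: [503.3, -75.4, 309.7]
tool_rot: [0.004, 0.69, 0.723, 0.003]
wrist_force: [-0.3, 0.1, -0.9]
finger_gap: 0.719
shift mm [ 32.8 162.7  41.2] turn deg [ 0.56  0.08 -0.06] F [-0.3  0.1 -0.9] tcp [503.3 -75.4 309.7] t 6.55
tray ((642.1651000976562, -66.32976531982422), (102.68043518066406, 157.8148193359375), 25.153648376464844) head ((664.744384765625, -34.20780563354492), 20.725711822509766) err stage -6.9481961566854 0.6621898471975619
```

View pics/s5.png

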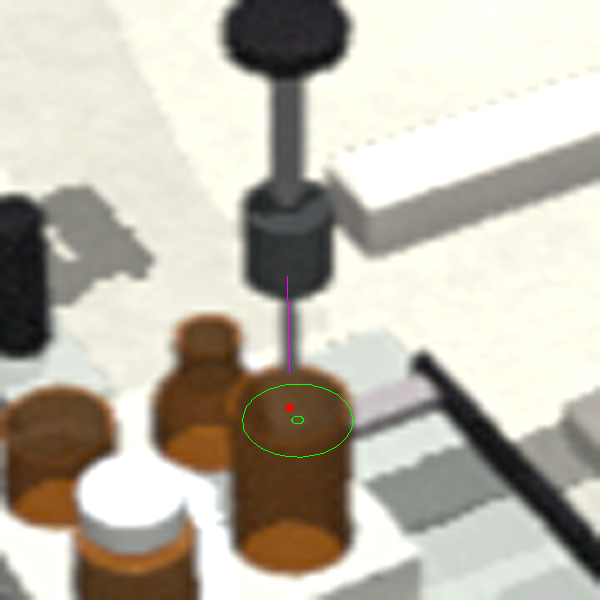

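The rim's centre (about 292,405) matches the predicted needle point (289,407), so the error is within 2 mm. The top fit is invalid here because the arm blocks the view. Now over the head with closed fingers.

```bash
python3 -m jog '[[[0,0,0],[0,0,0],0],[[0.008,0.04,0],[0,0,0],0],[[0.016,0.082,0],[0,0,0],0],[[0.025,0.123,0],[0,0,0],0],[[0.033,0.164,0],[0,0,0],0],[[0.033,0.164,0],[0,0,0],0],[[0.033,0.164,0],[0,0,0],0],[[0.033,0.164,0.02],[0,0,0],0],[[0.033,0.164,0.03],[0,0,0],0],[[0.033,0.164,0.03],[0,0,0],0]]'
python3 - <<'E'
from h import *
go(665,-35,275)
d=snapshot("scene")[1];P=cloud("scene",d)
m=(abs(P[...,0]-665)<30)&(abs(P[...,1]+37)<30)&(d>0)
for lo in range(270,350,8):
    q=P[m&(P[...,2]>lo)&(P[...,2]<lo+8)]
    if len(q): print(lo,len(q),np.percentile(q[:,0],[5,95]).round(),np.percentile(q[:,1],[5,95]).round())
E
```

```text
time_s: 7.9
tcp_pos: [661.5, -34.8, 274.6]
tool_rot: [-0.001, 0.691, 0.723, -0.001]
wrist_force: [-0.2, 0.0, -0.2]
finger_gap: 0.006
shift mm [-0.3  3.5 -0.4] turn deg [-0.11  0.   -0.09] F [-0.2  0.  -0.2] tcp [661.5 -34.8 274.6] t 7.9
270 11 [674. 685.] [-54. -32.]
278 154 [650. 685.] [-57. -22.]
286 61 [652. 682.] [-54. -25.]
294 3 [668. 670.] [-34. -31.]
302 26 [662. 672.] [-47. -26.]
310 47 [656. 672.] [-48. -24.]
318 51 [656. 672.] [-48. -24.]
326 49 [657. 672.] [-49. -24.]
334 50 [657. 672.] [-48. -24.]
342 50 [656. 672.] [-48. -25.]
```

Tips are at true z≈302 and centred on the head. Pressing.

```bash
python3 -m jog '[[[0,0.003,0.012],[0,0,0],0],[[0,0.003,0.024],[0,0,0],0],[[0,0.003,0.036],[0,0,0],0],[[0,0.003,0.048],[0,0,0],0],[[0,0.003,0.060],[0,0,0],0],[[0,0.003,0.068],[0,0,0],0],[[0,0.003,0.072],[0,0,0],0],[[0,0.003,0.072],[0,0,0],0],[[0,0.003,0.072],[0,0,0],0]]'
python3 -m jog '[[[0,0,0.003],[0,0,0],0],[[0,0,0.005],[0,0,0],0],[[0,0,0.005],[0,0,0],0],[[0,0,0.005],[0,0,0],0]]'
```

```text
time_s: 9.07
tcp_pos: [666.1, -34.3, 203.6]
tool_rot: [0.0, 0.69, 0.723, 0.0]
wrist_force: [3.9, 0.2, 5.2]
finger_gap: 0.008
time_s: 9.57
tcp_pos: [666.2, -34.3, 199.9]
tool_rot: [0.001, 0.69, 0.723, 0.001]
wrist_force: [1.1, -0.3, 11.0]
finger_gap: 0.004
```

```bash
python3 -m jog '[[[0,0,0.003],[0,0,0],0],[[0,0,0.003],[0,0,0],0],[[0,0,0.003],[0,0,0],0]]'
python3 -m jog '[[[0,0,-0.015],[0,0,0],0],[[0,0,-0.03],[0,0,0],0],[[0,0,-0.045],[0,0,0],0],[[0,0,-0.06],[0,0,0],0],[[0,0,-0.08],[0,0,0],0],[[0,0,-0.11],[0,0,0],0],[[0,-0.04,-0.115],[0,0,0],0],[[-0.01,-0.08,-0.115],[0,0,0],0.03],[[-0.022,-0.125,-0.115],[0,0,0],0.06],[[-0.036,-0.166,-0.115],[0,0,0],0.094]]'
python3 - <<'E'
from h import *
go(501,-75.5,200)
check(1,1,80,'s6')
E
```

```text
time_s: 9.95
tcp_pos: [666.3, -34.2, 199.7]
tool_rot: [0.001, 0.69, 0.723, 0.001]
wrist_force: [-2.8, -0.8, 24.0]
finger_gap: 0.005
time_s: 11.2
tcp_pos: [497.7, -78.0, 309.1]
tool_rot: [-0.002, 0.69, 0.724, -0.002]
wrist_force: [0.6, 0.3, 0.5]
finger_gap: 0.285
shift mm [  2.2   4.  109.1] turn deg [-0.32 -0.05 -0.04] F [0.6 0.3 0.5] tcp [497.7 -78.  309.1] t 11.2
tray ((635.7103271484375, -65.5719985961914), (133.33511352539062, 126.08213806152344), 0.5570713877677917) head ((665.116943359375, -33.51677322387695), 20.62143898010254) err stage -0.5372165155083451 -0.40441423765522516
```

The stop was reached: force went to 24 N with no further motion. The head has sprung back and the tray is unmoved. Back to the post.

```bash
python3 -m jog '[[[0.001,0.002,0],[0,0,0],0.094],[[0.001,0.002,0],[0,0,0],0.094],[[0.001,0.002,0],[0,0,0],0.094],[[0.001,0.002,0.06],[0,0,0],0.094],[[0.001,0.002,0.11],[0,0,0],0.094],[[0.001,0.002,0.15],[0,0,0],0.094],[[0.001,0.002,0.15],[0,0,0],0.094],[[0.001,0.002,0.15],[0,0,0],0.094]]'
python3 -c "
from h import *
go(501,-75,46)"
```

```text
time_s: 12.3
tcp_pos: [504.8, -76.9, 161.2]
tool_rot: [0.001, 0.69, 0.724, 0.001]
wrist_force: [-0.6, -0.1, 1.0]
finger_gap: 0.998
shift mm [  2.1  -3.9 115.2] turn deg [ 0.1   0.01 -0.04] F [-0.6 -0.1  1. ] tcp [504.8 -76.9 161.2] t 12.3
```

```bash
python3 -m jog '[[[0.002,-0.003,0.03],[0,0,0],0.094],[[0.002,-0.003,0.06],[0,0,0],0.094],[[0.002,-0.003,0.09],[0,0,0],0.094],[[0.002,-0.003,0.115],[0,0,0],0.094],[[0.002,-0.003,0.115],[0,0,0],0.094],[[0.002,-0.003,0.115],[0,0,0],0.094]]'
python3 -m jog '[[[0,0,0],[0,0,0],0.06],[[0,0,0],[0,0,0],0.04],[[0,0,0],[0,0,0],0.01],[[0,0,0],[0,0,0],0.01],[[0,0,0],[0,0,0],0.01],[[0,0,0],[0,0,0],0.01],[[0,0,0],[0,0,0],0.01]]' 20
python3 - <<'E'
from h import *
go(501,-75,46)
d=snapshot("top")[1];c=tray_fit("top",d);v=np.array(c[0])-31*ex-31*ey;e=np.array([664.8,-33.6])-v;print(c,"slide needed",e@ex,e@ey)
E
```

```text
time_s: 13.05
tcp_pos: [502.1, -75.2, 46.7]
tool_rot: [0.001, 0.69, 0.724, 0.001]
wrist_force: [0.0, -0.4, 0.1]
finger_gap: 0.997
time_s: 13.92
tcp_pos: [500.4, -75.1, 45.0]
tool_rot: [-0.0, 0.69, 0.724, -0.0]
wrist_force: [-0.7, -0.5, -2.1]
finger_gap: 0.293
shift mm [ 0.   0.6 -1. ] turn deg [-0.01 -0.   -0.06] F [-0.7 -0.5 -2.1] tcp [500.4 -75.1  45. ] t 13.925
((635.594970703125, -65.94558715820312), (130.32135009765625, 129.86888122558594), 2.7573354244232178) slide needed 61.72338362072302 61.907029034414215
```

```bash
python3 -m jog '[[[0.005,0.005,0],[0,0,0],0.01],[[0.013,0.013,0],[0,0,0],0.01],[[0.023,0.023,0],[0,0,0],0.01],[[0.034,0.034,0],[0,0,0],0.01],[[0.045,0.045,0],[0,0,0],0.01],[[0.054,0.054,0],[0,0,0],0.01],[[0.060,0.060,0],[0,0,0],0.01],[[0.062,0.062,0],[0,0,0],0.01],[[0.062,0.062,0],[0,0,0],0.01],[[0.062,0.062,0],[0,0,0],0.01]]'
python3 - <<'E'
from h import *
d=snapshot("top")[1];c=tray_fit("top",d);v=np.array(c[0])-31*ex-31*ey;e=np.array([664.8,-33.6])-v;print(c,"slide needed",e@ex,e@ey)
go(0,0,0)
E
```

```text
time_s: 15.22
tcp_pos: [560.0, -9.5, 45.1]
tool_rot: [0.0, 0.69, 0.724, 0.001]
wrist_force: [0.9, 2.2, -1.9]
finger_gap: 0.273
((735.4754638671875, -22.19298553466797), (52.608009338378906, 82.0960922241211), 6.000886917114258) slide needed -40.14138782835916 22.997243618013385
shift mm [  36.  -559.    44.3] turn deg [ 0.07 -0.04 -0.05] F [ 0.5  2.1 -2. ] tcp [560.   -9.7  45. ] t 15.275
```

The top view of the tray is now blocked by the needle head. The measured TCP shift is about (62.7, 62.6). I'll release, lift, and check in the scene view.

```bash
python3 -m jog '[[[-0.0005,-0.0005,0],[0,0,0],0.06],[[-0.0005,-0.0005,0],[0,0,0],0.094],[[-0.0005,-0.0005,0],[0,0,0],0.094],[[-0.0005,-0.0005,0],[0,0,0],0.094],[[0,0,-0.03],[0,0,0],0.094],[[0,0,-0.08],[0,0,0],0.094],[[0,-0.03,-0.14],[0,0,0],0.094],[[0,-0.06,-0.2],[0,0,0],0.05],[[0,-0.06,-0.26],[0,0,0],0],[[0,-0.06,-0.26],[0,0,0],0]]'
python3 - <<'E'
from h import *
go(665.5,-36,275)
import h
h.tray_fit=lambda n,d:((664.8+(31*(ex+ey))[0],-33.6+(31*(ex+ey))[1]),0,0)
check(-1,-1,50,'s7')
E
```

```text
time_s: 16.52
tcp_pos: [501.9, -13.1, 309.8]
tool_rot: [0.003, 0.69, 0.723, 0.003]
wrist_force: [-0.3, 0.1, -1.0]
finger_gap: 0.718
shift mm [-30.5 162.   36.4] turn deg [ 0.55  0.01 -0.07] F [-0.3  0.1 -1. ] tcp [501.9 -13.1 309.8] t 16.525
tray ((np.float64(694.2768661823567), np.float64(-1.148276470001825)), 0, 0) head ((664.744384765625, -34.20780563354492), 20.725711822509766) err stage -0.1274511902456581 0.056180015174382675
```

View pics/s7.png

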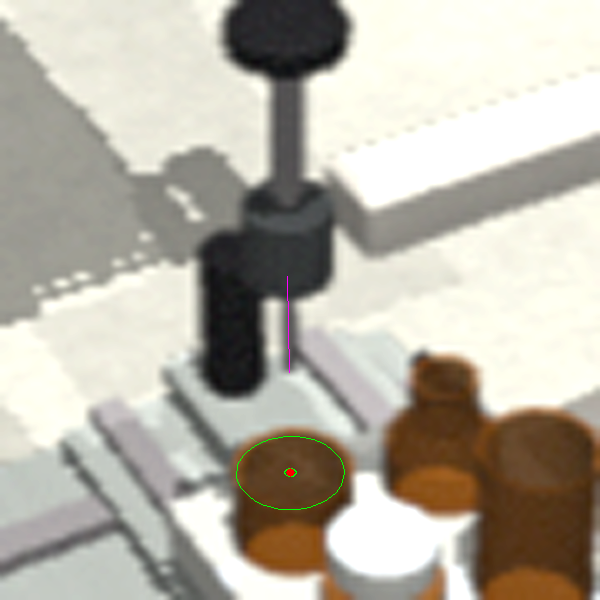

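The short vial's rim centre (about 294,470) coincides with the needle axis point (290,472), again within 2 mm. Pressing here.

```bash
python3 -m jog '[[[0,0,0],[0,0,0],0],[[-0.008,0.04,0],[0,0,0],0],[[-0.016,0.082,0],[0,0,0],0],[[-0.024,0.123,0],[0,0,0],0],[[-0.030,0.165,0],[0,0,0],0],[[-0.030,0.165,0],[0,0,0],0],[[-0.030,0.165,0],[0,0,0],0],[[-0.030,0.165,0.02],[0,0,0],0],[[-0.030,0.165,0.03],[0,0,0],0],[[-0.030,0.165,0.03],[0,0,0],0]]'
```

```text
time_s: 17.88
tcp_pos: [664.6, -35.1, 274.6]
tool_rot: [-0.001, 0.69, 0.724, -0.001]
wrist_force: [-0.7, 0.4, 0.1]
finger_gap: 0.005
```

```bash
python3 -m jog '[[[0,0,0.012],[0,0,0],0],[[0,0,0.024],[0,0,0],0],[[0,0,0.036],[0,0,0],0],[[0,0,0.048],[0,0,0],0],[[0,0,0.060],[0,0,0],0],[[0,0,0.068],[0,0,0],0],[[0,0,0.074],[0,0,0],0],[[0,0,0.077],[0,0,0],0],[[0,0,0.077],[0,0,0],0]]'
python3 -m jog '[[[0,0,0.003],[0,0,0],0],[[0,0,0.003],[0,0,0],0],[[0,0,0.003],[0,0,0],0],[[0,0,0.003],[0,0,0],0]]'
```

```text
time_s: 19.0
tcp_pos: [666.3, -35.3, 199.9]
tool_rot: [0.001, 0.69, 0.723, 0.001]
wrist_force: [-1.8, 0.4, 12.5]
finger_gap: 0.007
time_s: 19.5
tcp_pos: [666.5, -35.3, 199.6]
tool_rot: [0.001, 0.69, 0.723, 0.001]
wrist_force: [-4.8, -0.3, 25.4]
finger_gap: 0.005
```

Same stop height and force as the first time. Retract and check.

```bash
python3 -m jog '[[[0,0,-0.015],[0,0,0],0],[[0,0,-0.03],[0,0,0],0],[[0,0,-0.045],[0,0,0],0],[[0,0,-0.06],[0,0,0],0],[[0,0,-0.08],[0,0,0],0],[[0,0,-0.11],[0,0,0],0],[[0,-0.05,-0.12],[0,0,0],0],[[0,-0.10,-0.12],[0,0,0],0],[[0,-0.16,-0.12],[0,0,0],0],[[0,-0.20,-0.12],[0,0,0],0]]'
python3 -m jog '[[[0,0,0],[0,0,0],0],[[0,0,0],[0,0,0],0],[[0,0,0],[0,0,0],0],[[0,0,0],[0,0,0],0]]'
python3 - <<'E'
from h import *
p,d=snapshot("scene");cv2.imwrite("pics/s8.png",cv2.convertScaleAbs(cv2.resize(p[170:320,225:375,::-1],(600,600),interpolation=cv2.INTER_CUBIC),alpha=1.5))
print(disc("scene",d,285,278,292,(195,216,275,300)))
E
```

```text
time_s: 20.75
tcp_pos: [461.5, -44.8, 314.4]
tool_rot: [-0.002, 0.69, 0.723, -0.002]
wrist_force: [0.6, 0.5, 0.5]
finger_gap: 0.006
time_s: 21.25
tcp_pos: [466.4, -44.6, 314.6]
tool_rot: [-0.0, 0.69, 0.724, -0.0]
wrist_force: [-0.2, 0.0, 0.6]
finger_gap: 0.005
(array([669.5556  , -39.759403], dtype=float32), ((670.682373046875, -39.774810791015625), 25.367258071899414), 210)
```

View pics/s8.png

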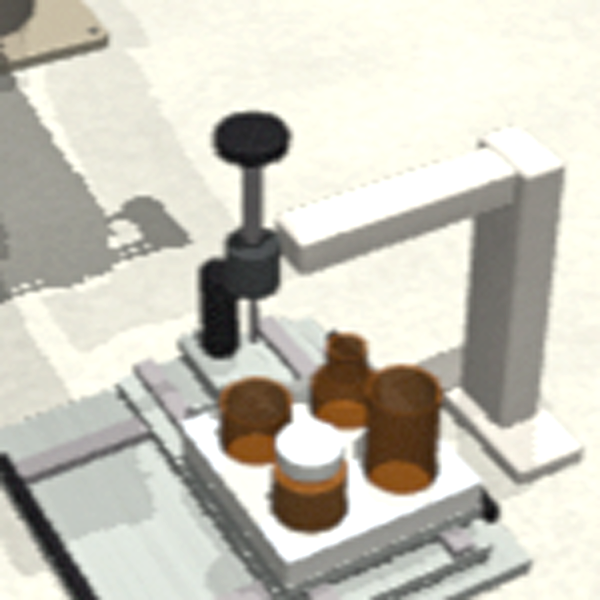

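The needle is raised (head at 252,138) above the short vial (mouth at about 256,403). All four vials are seated and the arm is clear.

```bash
python3 -c "
from cell import *
print(hand_in())"
```

```text
the job is handed in; nothing more can be done
None
```

I sampled the tall vial first and then the short one, and handed the job in at about 21 s of the 70 s allowed.

- **Pressing:** Both times I pressed the needle to its stop. The force rose to about 24–25 N with no further movement, at the same height each time. It sprang back both times.
- **Alignment:** Before each press, the camera check put the needle within about 2 mm of the middle of the mouth.
- **Final check:** The last picture shows the needle raised over the short vial and all four vials seated. The arm is clear and the wrist force is about zero. I didn't re-measure the bystanders at the end, but nothing was moved near them.

Three checks disagreed or failed:
- **Fingertip height:** The real fingertips sat about 27 mm above the reported TCP in every picture, so I corrected all heights for that.
- **Camera offset:** The two cameras differed by roughly (1, -4) mm. I worked from positions within one camera, so this did not affect the alignment.
- **Tray fit from the top camera:** With the tray at the short vial's position, the needle head blocked the top view and the fit was invalid. I used the scene view there. The arm had also blocked the top view before the first press.

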